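# Sweep loose bearings into the parts tray

## Robot

A 6-joint arm with a two-finger parallel gripper is mounted at the origin on a cart in front of the work surface, level with it; the furniture and walls round the work are solid. World frame = base frame: x ahead of the robot, y to its left, z up, the work surface at z = 0. Lengths are in m, angles in rad, forces in N, time in s.
With the tool pointing down it reaches from about 0.35 to 0.775 m from the base axis. Payload 5.5 kg.
Tool frame: the origin (TCP) lies on the centre line of the jaws, within the pads' length; the fingertips stand 11 mm ahead of it and the grasp point (between the pads) lies 8 mm behind it (env.tip_extent is the distance from the TCP to the fingertips, in m); z points along the fingers, y is the line along which they close (so a half turn about z gives the same grasp; the last joint's range is limited). The gripper opens to 85 mm and grips with 20 to 120 N. Pads are 22 mm wide; open, the fingers measure 114 mm over their backs; the gripper's body (76 mm by 85 mm) begins 54 mm behind the grasp point. The pads swing forward as they close: fully open they stand 13 mm farther back than shut.
Start: joints at [1.088, 0.313, 0.046, 1.304, 0, 1.431], TCP at [0.193, 0.542, 0.21] pointing down, gripper open.
Joint ranges: [-2.76, 2.76], [-0.86, 1.69], [-1.03, 1.26], [-2.2, 2.34], [-1.47, 1.5], [-3.14, 3.14]. Speed limits (rad/s): [2.57, 2.57, 3.14, 3.14, 3.14, 3.14].

## Interface

Orientations are given as a unit quaternion [w, x, y, z].
In Python, from workcell import env gives the robot as it stands.
- The arm moves only by the shell command python3 -m jog 'ROWS' [FORCE]. ROWS is JSON, a list of rows, each a list of 5 numbers: the gripper's target within -1 to 1 (shut at 1, half-way at 0, fully open at -1), then the shift along the tool's x, y, z in m, then the turn about the tool's z in degrees. In form: [[fingers, tx, ty, tz, turn], ...]. A call has 1 to 5 rows; each row shifts and turns the commanded pose from where the row before left it, along the tool's axes as they then stand; what a row does not reach is not made up. A row lasts 1/12 s, in which the tool goes at most 41.7 mm and 7.16 degrees, less where a joint would pass 70% of its speed; a pose out of reach is approached as far as the arm can. A call is refused whole if a number of a shift passes 0.0417 or a number of a turn 7.16, either way. A call with a gripper value outside its range is refused whole. The fingers move at their own pace and stop on an object; FORCE is the grip in N (left out, the last holds). Time passes only in rows, so rows that do not move let the fingers close. It gives the time, the measured TCP pose, the force, the opening and the grip force at its end, in the units of the state.
- env.get_state(): the state, without advancing time (a new reading comes with each control period).
- env.read_camera(name): name is "side" or "top"; returns a dict with "img" (400x640x3 uint8, red, green, blue), "fov_y" (degrees; the focal length in pixels is half the picture's height over the tangent of half this angle, whatever the lens; pixels are square), "cx", "cy" (the principal point, pixels), "D" ([k1, k2, p1, p2, k3] as OpenCV has them; the pictures are not rectified), "T" (4x4, takes a point from camera to world coordinates). Camera axes: x right, y up, looking along -z (the intrinsics and any distortion apply to the point x, -y, -z); pixel columns grow to the right and rows downward; lengths in m; the calibration is good to about 2 mm. A picture is of the moment at which its call begins. There is no depth.
- env.hand_in(): hands the job in; it is judged then, once.
The state is a dict: "clock": time; "joint_pos": joint angles; "qvel": joint speeds; "tau": joint torques, N m; "tcp_pos": TCP position; "orientation": TCP orientation; "wrist_force": force on the tool from outside, world axes, zero at the start; "ft_torque": the same for the moment, N m; "finger_gap": finger opening in m; "grip_force": force on a finger pad.
Only numpy, scipy, OpenCV 4.12 (cv2) and the standard library are available. Lean on these libraries where they do the work, as an engineer would, in place of code of your own. Each camera call takes 0.05 s, during which the arm holds its last target. There are 200 camera calls.

## Task

Sweep the three loose ball bearings across the bench with your fingertips and in through the open mouth of the low aluminium parts tray, until all three lie flat and wholly inside, past the yellow line. Only push them along the bench top, never pick one up, and leave the black tape roll, the relay and the red carton where they are.

Things in the scene. Friction and masses are not known exactly. Their poses are not given: they have to be found in the camera images.
- parts_tray: Open-topped tray, screwed down at the left, open at one end. Origin: on the bench, mid yellow mouth line. +x points inwards to the back wall, +y left looking in. Inside 130 mm wide (y -65 to 65), 140 deep (x 0 to 140); walls 4 mm thick, 30 high. Outside the mouth the sides flare to x = -30, 160 mm apart there. Floor: thin black rubber level with the bench, no sill. Yaw about 1.85, +-0.17 rad.
- bearing_a: Ball bearing lying flat, a steel ring with a dark green seal, 52 mm across, 15 mm high, 0.13 kg give or take a quarter, free to slide on the bench. Origin at the centre of its underside.
- bearing_b: Second ball bearing, the same.
- bearing_c: Third ball bearing, the same.
- black_tape: Roll of black insulating tape lying flat, 55 mm across, 19 mm high, about as big as a bearing; not to be moved. Origin at the centre of its underside.
- relay: Small black cube relay standing on its pins, 26x26x34 mm, on the 3 mm rubber mat at the right; not to be moved. Origin at the centre of its underside.
- red_carton: Red small-parts carton, 52x100x28 mm, beyond the bearings; not to be moved. Origin at the centre of its underside.
Things that resemble listed ones, but are neither listed nor needed, are in the scene too. What is shaped like the bearing_a but turquoise is not meant.

How it is judged:
By the outcome, as a careful person would: the job done as asked, in the order asked, and still so for the second after the job is handed in, with the robot touching nothing.
It also fails if it takes over 72 s, if anything falls off the work surface, if the arm or the gripper's body presses on something with over 40 N, if the wrist force passes 120 N, or if a joint passes its speed limit or range.

## Working session

There is one attempt and no reset: what is moved stays moved. The work goes in short steps, Python scripts to look and compute and a shell command to move; the robot and the scene stay as the last step left them, time stands still between calls to the robot, and variables do not carry over. Pictures are saved under pics/ and viewed, at most 10 in all, crops included, and the job is handed in when it is done.

```bash
mkdir -p pics; cat > h.py <<'E'
import numpy as np,cv2
from workcell import env
def K(c):
    f=200/np.tan(np.radians(c["fov_y"])/2)
    return np.array([[f,0,c["cx"]],[0,f,c["cy"]],[0,0,1.]])
def ray(c,px,z):
    p=cv2.undistortPoints(np.array(px,float).reshape(-1,1,2),K(c),np.array(c["D"],float)).reshape(-1,2)
    d=np.c_[p[:,0],-p[:,1],-np.ones(len(p))]@np.array(c["T"])[:3,:3].T
    o=np.array(c["T"])[:3,3]
    return o+d*((z-o[2])/d[:,2])[:,None]
E
python3 - <<'E'
from h import *
for n in("top","side"):
    c=env.read_camera(n); cv2.imwrite(f"pics/{n}0.png",c["img"][:,:,::-1]); print(n,c["fov_y"],c["D"],np.array(c["T"]).round(3).tolist())
s=env.get_state();print(s)
E
```

```text
top 53.17057836222652 [-0.09429972  0.          0.          0.          0.        ] [[-0.028, 0.981, -0.19, 0.365], [-1.0, -0.029, -0.003, 0.064], [-0.009, 0.19, 0.982, 1.039], [0.0, 0.0, 0.0, 1.0]]
side 43.44467493217994 [-0.00431227  0.          0.          0.          0.        ] [[-1.0, 0.023, -0.009, 0.552], [-0.022, -0.653, 0.757, 0.919], [0.012, 0.757, 0.654, 0.788], [0.0, 0.0, 0.0, 1.0]]
{'clock': 0.1, 'joint_pos': array([ 1.08839226e+00,  3.13910889e-01,  4.50900726e-02,  1.30357942e+00,
       -3.39007005e-05,  1.43120481e+00]), 'qvel': array([-0.00074075, -0.00258368,  0.00115127, -0.00036308,  0.00095438,
       -0.00051037]), 'tau': array([ 4.53287299e-03, -4.81725097e+01,  2.99244457e+01,  1.26770558e-02,
        2.69400886e-06,  2.14187179e-05]), 'tcp_pos': array([0.19306777, 0.54110557, 0.20930523]), 'orientation': array([-2.29268149e-04,  1.70568118e-01,  9.85345561e-01, -7.68671593e-04]), 'wrist_force': array([-0.18555048,  0.2399094 ,  0.40119969]), 'ft_torque': array([ 0.00429117, -0.04250178,  0.04989197]), 'grip_force': 0.0, 'finger_gap': 0.08548054508895062}
```

View pics/top0.png

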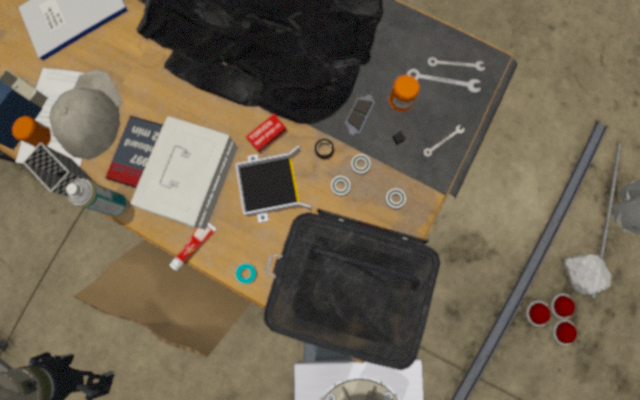

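View pics/side0.png

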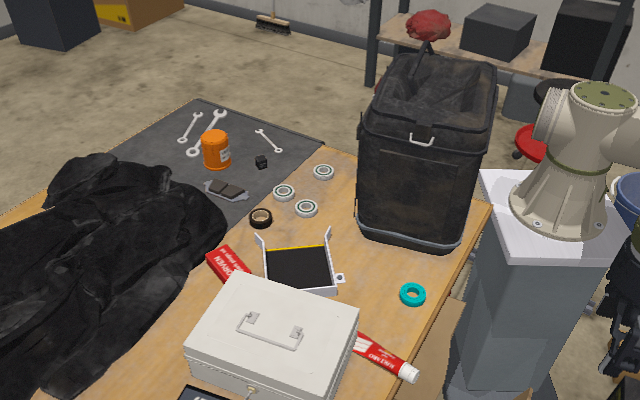

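Candidates, top view:
- Steel rings at (341,185), (361,163) and (396,198) are the three bearings.
- The dark ring at (324,149) is the tape.
- The turquoise ring at (246,273) is a decoy.
- The tray is at (268,183), with its yellow mouth line at x≈295.
- The red carton is at (266,133), and the red tube at (192,247) only resembles it.
- The black relay is at (398,137).
- A tall black case stands between the robot and the bearings.

Next I'll check these in a close crop and measure.

```bash
cat >> h.py <<'E'
def blobs(c,m,lo,hi):
    n,l,s,ce=cv2.connectedComponentsWithStats(m.astype(np.uint8))
    return [(ce[i],s[i]) for i in range(1,n) if lo<s[i,4]<hi]
def bearings(c,box,show=True):
    x0,y0,x1,y1=box; hsv=cv2.cvtColor(c["img"],cv2.COLOR_RGB2HSV)
    m=((hsv[...,1]<70)&(hsv[...,2]>110)).astype(np.uint8)
    mm=np.zeros_like(m); mm[y0:y1,x0:x1]=m[y0:y1,x0:x1]
    out=[]
    for k in cv2.findContours(mm,cv2.RETR_EXTERNAL,cv2.CHAIN_APPROX_NONE)[0]:
        if cv2.contourArea(k)>60:
            e=cv2.minAreaRect(k); out.append((np.array(e[0]),np.array(e[1])))
    return out
E
python3 - <<'E'
from h import *
for n,box in(("top",(305,145,420,215)),("side",(240,150,345,225))):
    c=env.read_camera(n)
    for ce,wh in bearings(c,box): print(n,ce.round(1),wh.round(1),ray(c,ce,0.013)[0].round(4))
    hsv=cv2.cvtColor(c["img"],cv2.COLOR_RGB2HSV)
    y=(hsv[...,0]>20)&(hsv[...,0]<32)&(hsv[...,1]>190)&(hsv[...,2]>130)
    for ce,s in blobs(c,y,15,2000): print(n,"yellow",ce.round(1),s)
    if n=="top":
        P={"tape":((324,149),.019),"relay":((398,137),.037),"carton":((266,133),.028),"case":((322,213),.0),"case2":((428,240),0),"matcorner":((455,195),0),"y1":((292,157),0),"y2":((298,204),0),"backL":((236,165),.03),"backR":((242,215),.03),"flareL":((299,148),.03),"flareR":((309,207),.03)}
        for k,(p,z) in P.items(): print(k,ray(c,[p],z)[0].round(3))
        cv2.imwrite("pics/topc.png",cv2.resize(c["img"][110:260,225:425,::-1],None,fx=4,fy=4,interpolation=cv2.INTER_CUBIC))
    else:
        P={"tape":((260,215),.019),"relay":((261,157),.037),"flareL":((257,230),.03),"flareR":((330,229),.03),"y1":((270,247),0),"y2":((327,243),0),"caseleft bot":((357,238),0),"case right bot":((452,250),0),"matc":((323,146),0)}
        for k,(p,z) in P.items(): print(k,ray(c,[p],z)[0].round(3))
        cv2.imwrite("pics/sidec.png",cv2.resize(c["img"][40:300,200:510,::-1],None,fx=2.3,fy=2.3,interpolation=cv2.INTER_CUBIC))
E
```

```text
top [395.5 197.5] [21. 21.] [ 0.5613 -0.1152  0.013 ]
top [340.6 184.7] [21.1 20.6] [0.5997 0.0275 0.013 ]
top [360.5 163.5] [21.  21.9] [ 0.6561 -0.0276  0.013 ]
top yellow [293.7 179.6] [289 159  10  42 114]
tape [0.697 0.068 0.019]
relay [ 0.719 -0.128  0.037]
carton [0.744 0.222 0.028]
case [0.528 0.078 0.   ]
case2 [ 0.448 -0.196  0.   ]
matcorner [ 0.566 -0.278  0.   ]
y1 [0.684 0.156 0.   ]
y2 [0.554 0.141 0.   ]
backL [0.657 0.301 0.03 ]
backR [0.524 0.284 0.03 ]
flareL [0.699 0.134 0.03 ]
flareR [0.54  0.111 0.03 ]
side [300.7 199.9] [34.1 33.9] [0.6113 0.0056 0.013 ]
side [283.1 191.8] [22.3 19.7] [ 0.6555 -0.0232  0.013 ]
side [321.1 170.5] [23.8 18.8] [ 0.5652 -0.1129  0.013 ]
side yellow [112.   11.9] [ 95   5  35  20 423]
side yellow [294.5 247.2] [266 244  58   7 102]
tape [0.701 0.069 0.019]
relay [ 0.72  -0.133  0.037]
flareL [0.7  0.13 0.03]
flareR [0.541 0.122 0.03 ]
y1 [0.671 0.152 0.   ]
y2 [0.547 0.135 0.   ]
caseleft bot [0.48  0.117 0.   ]
case right bot [0.273 0.148 0.   ]
matc [ 0.563 -0.243  0.   ]
```

View pics/topc.png

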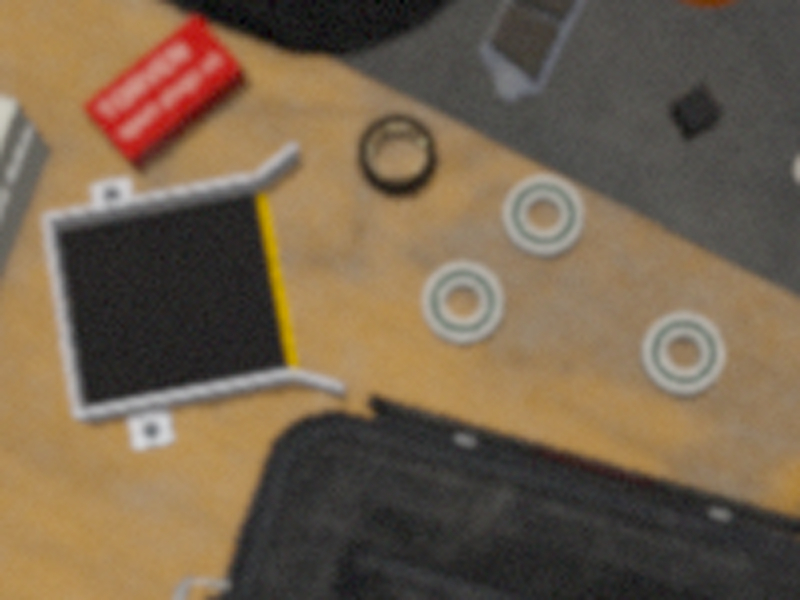

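View pics/sidec.png

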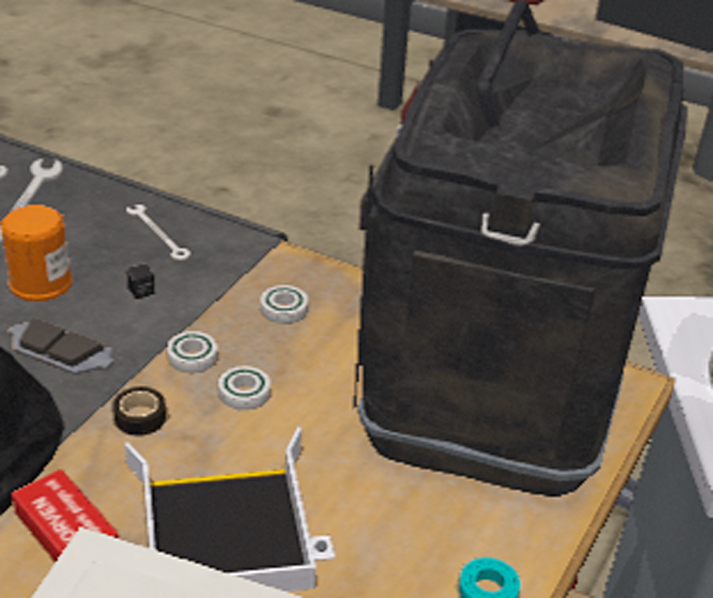

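The crop confirms the three green-sealed steel bearings, with the tape at (398,153) in the crop and the relay dark on the mat. The tall case is the main obstacle, so I'll triangulate its top edges next.

```bash
cat >> h.py <<'E'
def tri(ct,pt,cs,ps):
    best=[]
    A=[];b=[]
    for c,p in((ct,pt),(cs,ps)):
        o=np.array(c["T"])[:3,3]; d=ray(c,[p],0)[0]-o; d/=np.linalg.norm(d)
        M=np.eye(3)-np.outer(d,d); A.append(M); b.append(M@o)
    x=np.linalg.lstsq(np.vstack(A),np.hstack(b),rcond=None)[0]
    return x.round(3), np.linalg.norm(np.vstack(A)@x-np.hstack(b)).round(3)
E
python3 - <<'E'
from h import *
t=env.read_camera("top");s=env.read_camera("side")
cv=lambda x,y:(200+x/2.3,40+y/2.3)
print("lid near-left",tri(t,(303,215),s,cv(398,155)), "lower rim",tri(t,(303,215),s,cv(365,200)))
print("far-left",tri(t,(437,250),s,cv(455,35)))
print("near-right",tri(t,(268,310),s,cv(650,212)), tri(t,(268,310),s,cv(655,258)))
print("handle",tri(t,(269,266),s,cv(510,235)))
print("far-right",tri(t,(412,365),s,cv(675,58)))
for z in (.1,.2,.3,.35): print(z,ray(t,[(318,213),(428,240),(440,260),(266,310)],z).round(3)[:,:2].tolist())
E
```

```text
lid near-left (array([0.472, 0.109, 0.326]), np.float64(0.003)) lower rim (array([0.487, 0.11 , 0.283]), np.float64(0.009))
far-left (array([ 0.403, -0.131,  0.32 ]), np.float64(0.002))
near-right (array([0.297, 0.177, 0.321]), np.float64(0.017)) (array([0.29 , 0.183, 0.285]), np.float64(0.022))
handle (array([0.385, 0.175, 0.296]), np.float64(0.0))
far-right (array([ 0.208, -0.073,  0.328]), np.float64(0.001))
0.1 [[0.513, 0.087], [0.44, -0.171], [0.393, -0.196], [0.291, 0.211]]
0.2 [[0.497, 0.084], [0.432, -0.146], [0.39, -0.168], [0.299, 0.196]]
0.3 [[0.481, 0.082], [0.424, -0.121], [0.387, -0.141], [0.307, 0.18]]
0.35 [[0.473, 0.081], [0.42, -0.108], [0.385, -0.127], [0.311, 0.172]]
```

```bash
python3 -m jog '[[-1,0,0,-0.04,0],[-1,0,0,-0.04,0],[-1,0,0,-0.04,0],[-1,0,0,-0.04,0],[-1,0,0,-0.04,0]]'; python3 -m jog '[[0,0,0,0,7],[0,0,0,0,7],[0,0,0,0,7],[0,0,0,0,7],[0,0,0,0,7]]'
python3 - <<'E'
from h import *
s=env.get_state();print(s["joint_pos"].round(3),s["tcp_pos"].round(4),s["orientation"].round(4),s["finger_gap"],env.tip_extent)
t=env.read_camera("top");print(ray(t,[(293.7,179.6)],0))
E
```

```text
clock: 0.72
tcp_pos: [0.193, 0.541, 0.4122]
orientation: [0.0, 0.171, 0.985, 0.0]
wrist_force: [1.1, 2.4, 0.3]
finger_gap: 0.0852
grip_force: 0.0
clock: 1.13
tcp_pos: [0.1933, 0.5416, 0.4101]
orientation: [-0.0, 0.462, 0.887, 0.0]
wrist_force: [-0.2, 1.4, 0.4]
finger_gap: 0.0431
grip_force: 0.0
[1.088 0.368 0.617 1.82  0.    2.048] [0.1933 0.5416 0.4101] [-0.000e+00  4.616e-01  8.871e-01  1.000e-04] 0.04314914332098141 0.011
[[0.62045029 0.1518584  0.        ]]
```

```bash
python3 -m jog '[[0.4,0,0,0,7],[0.4,0,0,0,7],[0.4,0,0,0,7],[0.4,0,0,0,7],[0.4,0,0,0,7]]'; python3 -m jog '[[0.4,-0.032,0.024,0,0],[0.4,-0.032,0.024,0,0],[0.4,-0.032,0.024,0,0],[0.4,-0.032,0.024,0,0],[0.4,-0.032,0.024,0,0]]'; python3 -m jog '[[0.4,-0.032,0.024,0,0],[0.4,-0.032,0.024,0,0],[0.4,-0.032,0.024,0,0],[0.4,-0.032,0.024,0,0],[0.4,-0.032,0.024,0,0]]'
python3 - <<'E'
from h import *
s=env.get_state();print(s["joint_pos"].round(3),s["tcp_pos"].round(4),s["finger_gap"],s["tau"].round(1))
E
python3 -m jog '[[0.4,-0.032,0.024,0,0],[0.4,-0.032,0.024,0,0],[0.4,-0.032,0.024,0,0],[0.4,-0.032,0.024,0,0],[0.4,-0.032,0.016,0,0]]'
python3 - <<'E'
from h import *
s=env.get_state();print(s["joint_pos"].round(3),s["tcp_pos"].round(4),s["finger_gap"],s["tau"].round(1))
c=env.read_camera("side"); cv2.imwrite("pics/side1.png",c["img"][:,:,::-1])
E
```

```text
clock: 1.6
tcp_pos: [0.1933, 0.5416, 0.4101]
orientation: [0.0, 0.706, 0.708, -0.0]
wrist_force: [-1.0, 0.2, 0.2]
finger_gap: 0.0258
grip_force: 0.0
clock: 2.02
tcp_pos: [0.3148, 0.3808, 0.4101]
orientation: [0.0, 0.704, 0.711, 0.0]
wrist_force: [0.9, 0.4, -0.7]
finger_gap: 0.0257
grip_force: 0.0
clock: 2.43
tcp_pos: [0.436, 0.2213, 0.4104]
orientation: [0.0, 0.704, 0.71, 0.0]
wrist_force: [0.6, 1.0, -0.6]
finger_gap: 0.0257
grip_force: 0.0
[0.305 0.173 0.354 1.751 0.    1.867] [0.436  0.2213 0.4104] 0.025663929267062093 [  4.2 -41.5  27.9   0.4  -0.1   1. ]
clock: 2.85
tcp_pos: [0.5499, 0.0617, 0.4094]
orientation: [-0.0, 0.704, 0.71, 0.0]
wrist_force: [1.4, 0.7, -0.6]
finger_gap: 0.0255
grip_force: 0.0
[-0.033  0.315  0.539  1.795  0.     1.529] [0.5499 0.0617 0.4094] 0.025484446624866743 [  2.6 -50.   27.6   0.2  -0.1   0.7]
```

View pics/side1.png

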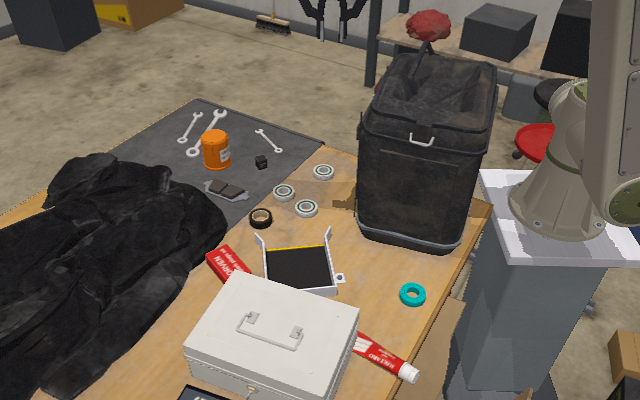

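```bash
python3 - <<'E'
from h import *
P=[(.3139,.0451,.5745,.2093),(.368,.617,.5751,.4101),(.173,.354,.489,.4104),(.315,.539,.5533,.4094)]
A=[];b=[]
for q2,q3,r,z in P:
    f=q2-q3; r=np.sqrt(r*r-.08**2)
    A+= [[1,0,np.sin(q2),np.cos(f),np.sin(f)],[0,1,np.cos(q2),-np.sin(f),np.cos(f)]]; b+=[r,z]
A=np.array(A);x,res,rk,sv=np.linalg.lstsq(A,b,rcond=None);print(x.round(3),(A@x-b).round(4),sv.round(3))
# a=0 variant
y=np.linalg.lstsq(A[:,1:],b,rcond=None)[0];print(y.round(3),(A[:,1:]@y-b).round(4))
from scipy.optimize import fsolve
C,L1,L2,e=y
for R,z in((.6,.02),(.6,.2),(.66,.02),(.56,.02)):
    r=np.sqrt(R*R-.0064)
    g=lambda q:[L1*np.sin(q[0])+L2*np.cos(q[0]-q[1])+e*np.sin(q[0]-q[1])-r,C+L1*np.cos(q[0])-L2*np.sin(q[0]-q[1])+e*np.cos(q[0]-q[1])-z]
    q=fsolve(g,[.5,-.3]);print(R,z,q.round(3),"forearm slope",(q[0]-q[1]).round(3),"elbow r",(L1*np.sin(q[0])).round(3),"elbow above wrist",(L1*np.cos(q[0])+C-z).round(3))
s=env.read_camera("side")
# shoulder height: cap at px (628,205), plane y~.15
o=np.array(s["T"])[:3,3]
for px in((628,205),(603,95)):
  d=ray(s,[px],0)[0]-o
  for Y in(0,.08,.14): print(px,Y,(o+d*(Y-o[1])/d[1]).round(3))
E
```

```text
[ 0.001 -0.224  0.515  0.41   0.054] [-0.     -0.     -0.     -0.0001  0.     -0.      0.      0.0001] [3.445 2.813 0.347 0.299 0.101]
[-0.225  0.516  0.41   0.054] [-0.     -0.0001  0.     -0.0001 -0.0001  0.      0.      0.0001]
0.6 0.02 [ 0.483 -0.187] forearm slope 0.67 elbow r 0.24 elbow above wrist 0.212
0.6 0.2 [0.367 0.098] forearm slope 0.269 elbow r 0.185 elbow above wrist 0.057
0.66 0.02 [ 0.586 -0.009] forearm slope 0.595 elbow r 0.285 elbow above wrist 0.185
0.56 0.02 [ 0.416 -0.296] forearm slope 0.712 elbow r 0.209 elbow above wrist 0.227
(628, 205) 0 [-0.168  0.     0.016]
(628, 205) 0.08 [-0.106  0.08   0.083]
(628, 205) 0.14 [-0.059  0.14   0.134]
(603, 95) 0 [-0.001  0.     0.303]
(603, 95) 0.08 [0.047 0.08  0.345]
(603, 95) 0.14 [0.084 0.14  0.377]
```

```bash
python3 -m jog '[[0.4,-0.037,0.02,0,0],[0.4,-0.037,0.02,0,0],[0.4,0,0,0.04,0],[0.4,0,0,0.04,0],[0.4,0,0,0.04,0]]'; python3 -m jog '[[0.4,0,0,0.04,0],[0.4,0,0,0.04,0],[0.4,0,0,0.04,0],[0.4,0,0,0.04,0],[0.4,0,0,0.03,0]]'
python3 - <<'E'
from h import *
s=env.get_state();print(s["joint_pos"].round(3),s["tcp_pos"].round(4),s["tau"].round(1),s["wrist_force"])
c=env.read_camera("side"); cv2.imwrite("pics/side2.png",c["img"][:,:,::-1])
E
```

```text
clock: 3.37
tcp_pos: [0.5897, -0.0098, 0.2892]
orientation: [0.001, 0.704, 0.71, 0.001]
wrist_force: [1.1, -0.5, -0.4]
finger_gap: 0.0257
grip_force: 0.0
clock: 3.78
tcp_pos: [0.5863, -0.0082, 0.097]
orientation: [-0.001, 0.704, 0.71, -0.001]
wrist_force: [0.4, -1.0, -0.5]
finger_gap: 0.0253
grip_force: 0.0
[-0.151  0.393 -0.122  1.059  0.     1.411] [ 0.5863 -0.0082  0.097 ] [  0.2 -53.4  29.8   1.1   0.   -0. ] [ 0.40801977 -0.95516626 -0.49111306]
```

View pics/side2.png

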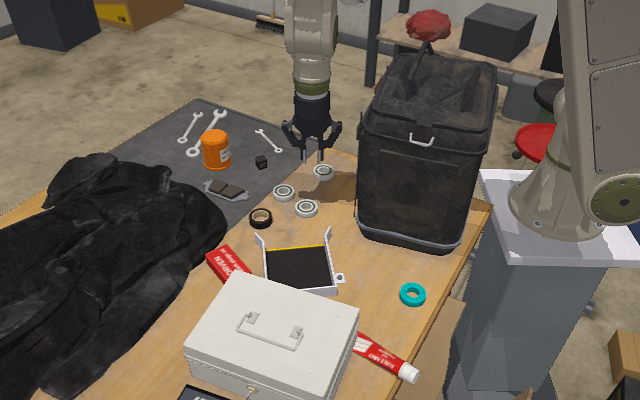

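```bash
python3 -m jog '[[0.4,-0.005,0.002,0.03,0],[0.4,0,0,0.03,0],[0.4,0,0,0,0],[0.4,0,0,0.02,0],[0.4,0,0,0,0]]'
python3 - <<'E'
from h import *
s=env.get_state();print(s["tcp_pos"].round(4),s["wrist_force"])
t=env.read_camera("top");c=env.read_camera("side")
cv2.imwrite("pics/p3.png",np.vstack([cv2.resize(t["img"][130:230,280:410],(520,400),interpolation=2)[:200*2],])[:,:,::-1])
for ce,wh in bearings(c,(240,150,345,225)): print("s",ce.round(1),wh.round(1),ray(c,ce,0.013)[0].round(4))
for ce,wh in bearings(t,(305,145,420,215)): print("t",ce.round(1),wh.round(1),ray(t,ce,0.013)[0].round(4))
E
```

```text
clock: 4.25
tcp_pos: [0.5892, -0.0136, 0.0193]
orientation: [-0.001, 0.704, 0.71, -0.001]
wrist_force: [-0.8, 0.2, -0.2]
finger_gap: 0.0257
grip_force: 0.0
[ 0.5892 -0.0136  0.0193] [-0.75753511  0.21528954 -0.18280263]
s [300. 208.] [18. 34.] [0.6114 0.035  0.013 ]
s [283.  192.6] [22.2 18.1] [ 0.6557 -0.0203  0.013 ]
t [373.  179.5] [69. 92.] [ 0.6114 -0.0586  0.013 ]
```

```bash
python3 -m jog '[[0.4,0,0,0.005,0],[0.4,0.006,0.001,0,0],[0.4,0.006,0.002,0,0],[0.4,0.006,0.002,0,0],[0.4,0.006,0.002,0,0]]'; python3 -m jog '[[0.4,0.008,0.004,0,0],[0.4,0.008,0.004,0,0],[0.4,0.008,0.003,0,0],[0.4,0.008,0.002,0,0],[0.4,0,0,0,0]]'
python3 - <<'E'
from h import *
s=env.get_state();print(s["tcp_pos"].round(4),s["wrist_force"].round(1))
t=env.read_camera("top");c=env.read_camera("side")
for ce,wh in bearings(c,(240,150,345,228)): print("s",ce.round(1),wh.round(1),ray(c,ce,0.013)[0].round(4))
cv2.imwrite("pics/p4.png",np.hstack([cv2.resize(c["img"][140:290,235:345],(440,600),interpolation=2)])[:,:,::-1])
E
```

```text
clock: 4.77
tcp_pos: [0.5978, 0.0106, 0.0157]
orientation: [0.0, 0.705, 0.709, 0.0]
wrist_force: [0.1, 0.2, 0.6]
finger_gap: 0.0254
grip_force: 0.0
clock: 5.18
tcp_pos: [0.6105, 0.0438, 0.015]
orientation: [-0.0, 0.704, 0.71, 0.0]
wrist_force: [-0.3, -0.6, -0.3]
finger_gap: 0.0255
grip_force: 0.0
[0.6105 0.0438 0.015 ] [-0.3 -0.6 -0.3]
s [303. 208.] [18. 26.] [0.6044 0.0347 0.013 ]
s [307.3 204.2] [10.5 15.3] [0.5949 0.0209 0.013 ]
s [280.  193.5] [15. 16.] [ 0.6626 -0.0165  0.013 ]
```

View pics/p4.png

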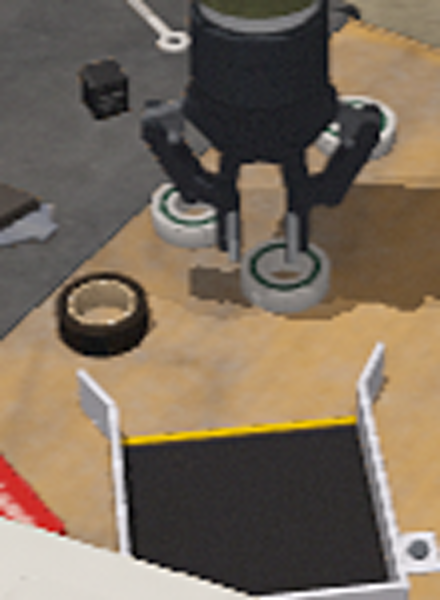

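```bash
cat >> h.py <<'E'
def seal(n,c,box):
    x0,y0,x1,y1=box; hsv=cv2.cvtColor(c["img"],cv2.COLOR_RGB2HSV)
    m=(hsv[...,0]>40)&(hsv[...,0]<95)&(hsv[...,1]>40); mm=np.zeros(m.shape,np.uint8); mm[y0:y1,x0:x1]=m[y0:y1,x0:x1]
    mm=cv2.morphologyEx(mm,cv2.MORPH_CLOSE,np.ones((3,3)))
    for k in cv2.findContours(mm,cv2.RETR_EXTERNAL,cv2.CHAIN_APPROX_NONE)[0]:
        if len(k)>8:
            x,y,w,h=cv2.boundingRect(k); ce=(x+(w-1)/2,y+(h-1)/2)
            print(n,ce,(w,h),ray(c,[ce],.015)[0].round(4)[:2])
E
python3 - <<'E'
from h import *
t=env.read_camera("top");c=env.read_camera("side")
seal("s",c,(245,150,345,290)); seal("t",t,(230,140,420,220))
E
```

```text
s (258.5, 225.5) (4, 4) [0.7011 0.1001]
s (306.0, 206.0) (17, 11) [0.5975 0.0296]
s (282.0, 190.5) (15, 10) [ 0.6584 -0.0257]
t (269.5, 200.5) (2, 6) [0.5625 0.2147]
t (273.0, 191.5) (7, 6) [0.5863 0.2054]
```

b hasn't moved: its seal is at side pixel (306,206). The fingertips stand higher than I assumed when part-open, so they slid over it. I'll lift, go back and come down lower.

```bash
python3 -m jog '[[0.4,0,0,-0.02,0],[0.4,-0.03,-0.012,0,0],[0.4,-0.028,-0.012,0,0],[0.4,0,0,0.02,0],[0.4,0,0,0,0]]';  python3 -m jog '[[0.4,0,0,0.006,0],[0.4,0,0,0,0]]';  python3 -m jog '[[0.4,0,0,0.004,0],[0.4,0,0,0,0]]'
```

```text
clock: 5.8
tcp_pos: [0.5841, -0.0179, 0.013]
orientation: [-0.001, 0.706, 0.708, -0.001]
wrist_force: [-0.9, -0.0, -0.6]
finger_gap: 0.0258
grip_force: 0.0
clock: 5.97
tcp_pos: [0.5859, -0.016, 0.0084]
orientation: [-0.001, 0.705, 0.709, -0.0]
wrist_force: [0.3, 0.1, -0.2]
finger_gap: 0.0257
grip_force: 0.0
clock: 6.13
tcp_pos: [0.5865, -0.0156, 0.0048]
orientation: [-0.0, 0.705, 0.71, 0.0]
wrist_force: [-0.3, -0.0, 0.2]
finger_gap: 0.0258
grip_force: 0.0
```

```bash
python3 -m jog '[[0.4,0.006,0.001,0,0],[0.4,0.006,0.002,0,0],[0.4,0.006,0.002,0,0],[0.4,0.006,0.002,0,0],[0.4,0.006,0.003,0,0]]'; python3 -m jog '[[0.4,0.008,0.004,0,0],[0.4,0.008,0.003,0,0],[0.4,0.008,0.002,0,0],[0.4,0.008,0.002,0,0],[0.4,0,0,0,0]]'
python3 - <<'E'
from h import *
t=env.read_camera("top");c=env.read_camera("side")
seal("s",c,(245,150,345,260)); seal("t",t,(230,140,420,220))
E
```

```text
clock: 6.55
tcp_pos: [0.5965, 0.0148, 0.0053]
orientation: [0.0, 0.705, 0.71, 0.0]
wrist_force: [-0.4, 1.4, 0.4]
finger_gap: 0.0254
grip_force: 0.0
clock: 6.97
tcp_pos: [0.6074, 0.0476, 0.0051]
orientation: [-0.0, 0.704, 0.71, 0.0]
wrist_force: [-0.2, 0.6, -0.7]
finger_gap: 0.0257
grip_force: 0.0
s (305.5, 206.5) (18, 12) [0.5986 0.0315]
s (280.5, 191.5) (12, 8) [ 0.6618 -0.0218]
t (266.5, 175.5) (4, 4) [0.6302 0.2227]
t (276.5, 171.5) (4, 6) [0.6403 0.196 ]
t (281.5, 162.5) (4, 4) [0.6646 0.1826]
```

```bash
python3 - <<'E'
from h import *
t=env.read_camera("top");c=env.read_camera("side")
a=cv2.resize(c["img"][150:230,250:340],(540,480),interpolation=2);b=cv2.resize(t["img"][145:205,320:370],(260,312),interpolation=2)
b=np.vstack([b,np.zeros((480-312,260,3),np.uint8)])
cv2.imwrite("pics/p5.png",np.hstack([a,b])[:,:,::-1])
s=env.get_state();print(s["tcp_pos"],s["joint_pos"].round(3))
E
```

```text
[0.60682205 0.04571156 0.00499437] [-0.057  0.51  -0.184  0.878 -0.     1.508]
```

View pics/p5.png

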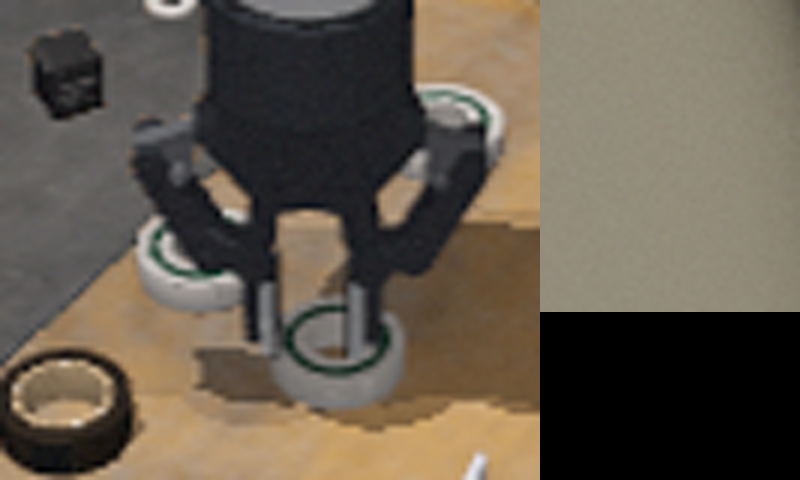

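The right fingertip shows at crop (355,355), inside or over b's ring, and b is still at its start. I'll find the true tip height by touching bare bench behind b.

```bash
python3 -m jog '[[0.4,0,0,-0.02,0],[0.4,-0.032,-0.01,0,0],[0.4,-0.03,-0.01,0,0],[0.4,0,0,0.02,0],[0.4,0,0,0,0]]';  for i in 1 ; do python3 -m jog '[[0.4,0,0,0.004,0],[0.4,0,0,0,0]]';  python3 -m jog '[[0.4,0,0,0.004,0],[0.4,0,0,0,0]]'; done | grep -E "tcp|wrist"
python3 - <<'E'
from h import *
c=env.read_camera("side")
a=cv2.resize(c["img"][150:230,250:340],(540,480),interpolation=2)
cv2.imwrite("pics/p6.png",a[:,:,::-1])
s=env.get_state();print(s["tcp_pos"],s["wrist_force"])
E
```

```text
clock: 7.58
tcp_pos: [0.5852, -0.018, 0.003]
orientation: [-0.001, 0.706, 0.708, -0.001]
wrist_force: [-0.6, -0.4, -0.6]
finger_gap: 0.0256
grip_force: 0.0
tcp_pos: [0.587, -0.016, 0.0006]
wrist_force: [-0.9, 0.3, 1.1]
tcp_pos: [0.5876, -0.0156, -0.0031]
wrist_force: [0.8, -0.1, -0.4]
[ 0.58757538 -0.01558954 -0.00292276] [-0.6919434   0.76572559  0.31051296]
```

View pics/p6.png

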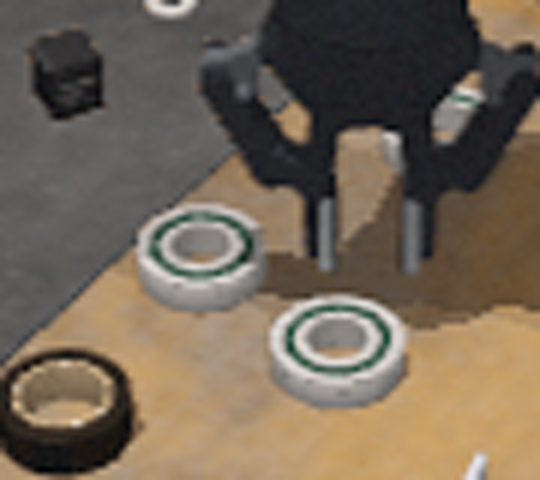

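```bash
python3 - <<'E'
from h import *
c=env.read_camera("side");o=np.array(c["T"])[:3,3]
for p in((304,194.8),(318.7,195)):
    d=ray(c,[p],0)[0]-o
    for y in(-.0156,-.0046):print(p,y,(o+d*(y-o[1])/d[1]).round(4))
s=env.get_state();print(s["tcp_pos"])
E
```

```text
(304, 194.8) -0.0156 [ 0.6044 -0.0156  0.0114]
(304, 194.8) -0.0046 [ 0.6038 -0.0046  0.0206]
(318.7, 195) -0.0156 [ 0.5688 -0.0156  0.0119]
(318.7, 195) -0.0046 [ 0.5686 -0.0046  0.021 ]
[ 0.58762018 -0.01567206 -0.00278325]
```

```bash
for i in 1; do python3 -m jog '[[0.4,0,0,0.004,0],[0.4,0,0,0,0]]';  python3 -m jog '[[0.4,0,0,0.003,0],[0.4,0,0,0,0]]'; python3 -m jog '[[0.4,0,0,0.003,0],[0.4,0,0,0,0]]'; done | grep -E "tcp|wrist"
```

```text
tcp_pos: [0.5873, -0.0159, -0.0073]
wrist_force: [-0.2, 0.1, 0.1]
tcp_pos: [0.5871, -0.0161, -0.0105]
wrist_force: [-0.2, 0.5, 1.6]
tcp_pos: [0.5871, -0.0162, -0.0134]
wrist_force: [-0.3, -0.2, -0.1]
```

```bash
for i in 1; do python3 -m jog '[[0.4,0,0,0.002,0],[0.4,0,0,0,0]]';  python3 -m jog '[[0.4,0,0,0.002,0],[0.4,0,0,0,0]]'; done | grep -E "tcp|wrist"
python3 - <<'E'
from h import *
c=env.read_camera("side")
a=cv2.resize(c["img"][150:230,250:340],(540,480),interpolation=2)
cv2.imwrite("pics/p7.png",a[:,:,::-1])
g=c["img"].astype(int)
o=np.array(c["T"])[:3,3]
# lowest finger-pad row per column: print grey column profile below pads
for x in (304,318): print(x,[int(v) for v in g[185:206,x].mean(1)])
E
```

```text
tcp_pos: [0.5872, -0.0163, -0.0153]
wrist_force: [0.0, 1.2, -0.1]
tcp_pos: [0.5873, -0.0162, -0.0172]
wrist_force: [0.2, -0.3, 0.7]
304 [35, 30, 62, 113, 114, 112, 111, 113, 114, 111, 123, 120, 123, 121, 151, 176, 65, 207, 138, 123, 125]
318 [29, 30, 25, 88, 105, 104, 106, 104, 106, 110, 114, 115, 112, 114, 114, 76, 93, 92, 92, 88, 143]
```

```bash
python3 -m jog '[[0.4,0.006,0.001,0.002,0],[0.4,0.006,0.002,0,0],[0.4,0.006,0.002,0,0],[0.4,0.006,0.002,0,0],[0.4,0.006,0.003,0,0]]'; python3 -m jog '[[0.4,0.008,0.004,0,0],[0.4,0.008,0.003,0,0],[0.4,0.008,0.002,0,0],[0.4,0.008,0.002,0,0],[0.4,0,0,0,0]]'
python3 - <<'E'
from h import *
t=env.read_camera("top");c=env.read_camera("side")
seal("s",c,(245,150,345,260))
E
```

```text
clock: 9.32
tcp_pos: [0.5973, 0.0147, -0.0189]
orientation: [-0.0, 0.705, 0.709, -0.0]
wrist_force: [-0.5, -0.3, -0.5]
finger_gap: 0.0257
grip_force: 0.2
clock: 9.73
tcp_pos: [0.6085, 0.0478, -0.0189]
orientation: [-0.0, 0.704, 0.71, 0.0]
wrist_force: [0.7, 0.5, 0.3]
finger_gap: 0.0255
grip_force: 0.0
s (300.5, 221.5) (18, 12) [0.6076 0.0836]
s (289.0, 193.0) (5, 5) [ 0.6408 -0.0168]
s (322.0, 173.5) (9, 2) [ 0.5625 -0.0975]
s (329.0, 170.0) (3, 7) [ 0.5449 -0.113 ]
```

```bash
python3 -m jog '[[0.4,0.012,0.002,0,0],[0.4,0.012,0.002,0,0],[0.4,0.012,0.002,0,0],[0.4,0.012,0.002,0,0],[0.4,0.012,0.002,0,0]]'; python3 -m jog '[[0.4,0.012,0.002,0,0],[0.4,0.012,0.002,0,0],[0.4,0.012,0.002,0,0],[0.4,0.012,0.002,0,0],[0.4,0.012,0.002,0,0]]';python3 -m jog '[[0.4,0.012,0.001,0,0],[0.4,0.012,0.001,0,0],[0.4,0.012,0.001,0,0],[0.4,0.01,0.001,0,0],[0.4,0,0,0,0]]'
python3 - <<'E'
from h import *
t=env.read_camera("top");c=env.read_camera("side")
seal("s",c,(245,200,345,300))
E
```

```text
clock: 10.25
tcp_pos: [0.6178, 0.1075, -0.0189]
orientation: [-0.0, 0.705, 0.709, 0.0]
wrist_force: [-0.0, -0.5, -0.4]
finger_gap: 0.0256
grip_force: 0.3
clock: 10.67
tcp_pos: [0.6274, 0.1673, -0.0189]
orientation: [0.0, 0.705, 0.709, 0.0]
wrist_force: [0.5, 0.2, 0.3]
finger_gap: 0.0254
grip_force: 0.3
clock: 11.08
tcp_pos: [0.6311, 0.2144, -0.0189]
orientation: [-0.0, 0.704, 0.71, 0.001]
wrist_force: [-0.4, -0.5, 0.4]
finger_gap: 0.0254
grip_force: 0.0
s (285.5, 275.5) (20, 18) [0.6295 0.2454]
```

```bash
python3 -m jog '[[0.4,-0.03,0,0,0],[0.4,-0.03,0,0,0],[0.4,0,0,-0.03,0],[0.4,0,0,-0.03,0],[0.4,-0.04,0,0,0]]'; python3 -m jog '[[0.4,-0.04,-0.008,0,0],[0.4,-0.04,-0.008,0,0],[0.4,-0.04,-0.01,0,0],[0.4,-0.04,-0.01,0,0],[0.4,-0.04,-0.01,0,0]]';python3 -m jog '[[0.4,-0.04,-0.01,0,0],[0.4,-0.04,-0.01,0,0],[0.4,0,0,0,0],[0.4,0,0,0.03,0],[0.4,0,0,0,0]]'
python3 - <<'E'
from h import *
t=env.read_camera("top");c=env.read_camera("side")
seal("s",c,(245,150,345,300))
print(env.get_state()["tcp_pos"])
E
```

```text
clock: 11.6
tcp_pos: [0.6354, 0.1161, 0.0473]
orientation: [0.002, 0.703, 0.711, 0.005]
wrist_force: [1.5, -0.0, 1.3]
finger_gap: 0.0255
grip_force: 0.0
clock: 12.02
tcp_pos: [0.5859, -0.0906, 0.0414]
orientation: [0.0, 0.705, 0.709, 0.0]
wrist_force: [0.9, -0.2, 0.4]
finger_gap: 0.0258
grip_force: 0.0
clock: 12.43
tcp_pos: [0.5642, -0.169, 0.0077]
orientation: [-0.003, 0.706, 0.708, -0.001]
wrist_force: [-1.2, 1.1, -1.1]
finger_gap: 0.0259
grip_force: 0.0
s (285.5, 277.0) (20, 15) [0.6292 0.2494]
s (283.0, 190.5) (17, 10) [ 0.656  -0.0258]
s (321.0, 170.5) (11, 8) [ 0.5654 -0.1101]
s (328.0, 169.5) (5, 8) [ 0.5475 -0.115 ]
[ 0.56562017 -0.16802335  0.01023683]
```

```bash
python3 -m jog '[[0.4,0,0,0.028,0],[0.4,0,0,0,0],[0.4,0.012,0,0,0],[0.4,0.012,0.001,0,0],[0.4,0.012,0.001,0,0]]'; python3 -m jog '[[0.4,0.015,0.002,0,0],[0.4,0.015,0.002,0,0],[0.4,0.015,0.002,0,0],[0.4,0.015,0.002,0,0],[0.4,0.015,0.002,0,0]]';python3 -m jog '[[0.4,0.015,0.002,0,0],[0.4,0.015,0.002,0,0],[0.4,0.015,0.002,0,0],[0.4,0.015,0.002,0,0],[0.4,0.015,0.002,0,0]]';python3 -m jog '[[0.4,0.015,0.001,0,0],[0.4,0.015,0.001,0,0],[0.4,0.015,0.001,0,0],[0.4,0.015,0.001,0,0],[0.4,0,0,0,0]]'
python3 - <<'E'
from h import *
t=env.read_camera("top");c=env.read_camera("side")
seal("s",c,(245,150,345,300))
print(env.get_state()["tcp_pos"])
E
```

```text
clock: 12.95
tcp_pos: [0.5699, -0.1311, -0.0155]
orientation: [0.001, 0.705, 0.709, 0.0]
wrist_force: [0.1, 0.2, 0.1]
finger_gap: 0.0255
grip_force: 0.3
clock: 13.37
tcp_pos: [0.5793, -0.0552, -0.0155]
orientation: [0.001, 0.704, 0.71, 0.0]
wrist_force: [0.6, -0.9, -0.4]
finger_gap: 0.0256
grip_force: 0.4
clock: 13.78
tcp_pos: [0.5886, 0.02, -0.0155]
orientation: [0.001, 0.704, 0.71, 0.0]
wrist_force: [0.4, -0.6, -0.2]
finger_gap: 0.0254
grip_force: 0.4
clock: 14.2
tcp_pos: [0.592, 0.0818, -0.0155]
orientation: [0.0, 0.703, 0.711, 0.001]
wrist_force: [0.2, -0.3, 0.1]
finger_gap: 0.0257
grip_force: 0.0
s (285.5, 277.0) (20, 15) [0.6292 0.2494]
s (307.5, 233.0) (18, 13) [0.5902 0.1205]
s (276.5, 190.0) (4, 7) [ 0.672  -0.0272]
s (283.5, 186.0) (8, 1) [ 0.6562 -0.0433]
[ 0.59199903  0.0793322  -0.01592448]
```

```bash
python3 -m jog '[[0.4,0.012,0,0,0],[0.4,0.012,0,0,0],[0.4,0.012,0,0,0],[0.4,0.012,0,0,0],[0.4,0.012,0,0,0]]'; python3 -m jog '[[0.4,0.012,0,0,0],[0.4,0.012,0,0,0],[0.4,0.01,0,0,0],[0.4,0,0,0,0],[0.4,-0.02,0,0,0]]'; python3 -m jog '[[0.4,-0.03,0,0,0],[0.4,0,0,-0.03,0],[0.4,0,0,-0.03,0],[0.4,-0.035,0.008,0,0],[0.4,-0.035,0.01,0,0]]'; python3 -m jog '[[0.4,-0.035,0.01,0,0],[0.4,-0.035,0.01,0,0],[0.4,-0.04,0.01,0,0],[0.4,-0.02,0.01,0,0],[0.4,0,0,0,0]]'
python3 - <<'E'
from h import *
t=env.read_camera("top");c=env.read_camera("side")
seal("s",c,(245,150,345,300))
s=env.get_state();print(s["tcp_pos"],s["joint_pos"].round(2))
E
```

```text
clock: 14.72
tcp_pos: [0.5917, 0.1387, -0.0166]
orientation: [0.0, 0.705, 0.709, 0.0]
wrist_force: [0.4, -2.4, 2.6]
finger_gap: 0.0256
grip_force: 1.4
clock: 15.13
tcp_pos: [0.5909, 0.1556, -0.0172]
orientation: [-0.001, 0.703, 0.711, 0.001]
wrist_force: [0.9, -0.7, -0.2]
finger_gap: 0.0256
grip_force: 0.0
clock: 15.55
tcp_pos: [0.6112, 0.053, 0.0453]
orientation: [0.001, 0.703, 0.711, 0.002]
wrist_force: [-0.2, -0.5, -0.5]
finger_gap: 0.0257
grip_force: 0.0
clock: 15.97
tcp_pos: [0.6527, -0.0829, 0.0426]
orientation: [0.001, 0.707, 0.707, 0.0]
wrist_force: [0.8, -0.7, -0.5]
finger_gap: 0.0254
grip_force: 0.0
s (285.0, 277.0) (21, 15) [0.6302 0.2494]
s (306.0, 263.0) (19, 15) [0.5895 0.2099]
s (283.0, 190.5) (17, 10) [ 0.656  -0.0258]
[ 0.65052814 -0.07860333  0.04226655] [-0.24  0.56 -0.    1.02  0.    1.32]
```

```bash
python3 -m jog '[[0.4,0.01,0.008,0,0],[0.4,0,0,0.03,0],[0.4,0,0,0.024,0],[0.4,0,0,0,0],[0.4,0,0,0,0]]'; python3 -m jog '[[0.4,0,0,0.002,0],[0.4,0,0,0,0]]'; python3 -m jog '[[0.4,0.006,0,0,0],[0.4,0.006,0,0,0],[0.4,0.008,-0.002,0,0],[0.4,0.008,-0.003,0,0],[0.4,0,0,0,0]]'
python3 - <<'E'
from h import *
t=env.read_camera("top");c=env.read_camera("side")
seal("s",c,(245,150,345,230))
s=env.get_state();print(s["tcp_pos"],s["wrist_force"])
E
```

```text
clock: 16.48
tcp_pos: [0.6569, -0.0651, -0.0124]
orientation: [-0.002, 0.704, 0.71, -0.001]
wrist_force: [0.0, -0.1, 1.2]
finger_gap: 0.0256
grip_force: 0.0
clock: 16.65
tcp_pos: [0.66, -0.0671, -0.0114]
orientation: [0.001, 0.705, 0.71, 0.001]
wrist_force: [-0.8, -0.2, -0.1]
finger_gap: 0.0254
grip_force: 0.0
clock: 17.07
tcp_pos: [0.6532, -0.0378, -0.0124]
orientation: [-0.0, 0.704, 0.71, 0.0]
wrist_force: [-0.2, -0.1, -0.2]
finger_gap: 0.0259
grip_force: 0.1
s (279.5, 197.0) (8, 11) [ 0.6624 -0.001 ]
s (287.5, 196.0) (8, 11) [ 0.6436 -0.0054]
[ 0.65318217 -0.03886184 -0.01281073] [ 0.06820601 -0.62486974 -0.81856635]
```

```bash
python3 -m jog '[[0.4,0.006,-0.003,0.001,0],[0.4,0.006,-0.004,0.001,0],[0.4,0.006,-0.005,0,0],[0.4,0.006,-0.005,0,0],[0.4,0.004,-0.004,0,0]]'; python3 -m jog '[[0.4,0,0,0,0]]'
python3 - <<'E'
from h import *
t=env.read_camera("top");c=env.read_camera("side")
seal("s",c,(245,150,345,245))
s=env.get_state();print(s["tcp_pos"],s["wrist_force"])
E
```

```text
clock: 17.58
tcp_pos: [0.6315, -0.0111, -0.0149]
orientation: [-0.0, 0.705, 0.709, -0.0]
wrist_force: [0.4, -1.5, 2.1]
finger_gap: 0.0255
grip_force: 0.9
clock: 17.67
tcp_pos: [0.6307, -0.0106, -0.0151]
orientation: [-0.001, 0.704, 0.71, -0.0]
wrist_force: [0.0, -0.3, 0.5]
finger_gap: 0.0255
grip_force: 0.0
s (290.0, 205.0) (17, 11) [0.6353 0.0274]
[ 0.63149093 -0.01123596 -0.01520007] [-0.79323615 -0.05679234 -0.39984269]
```

```bash
python3 -m jog '[[0.4,0.012,-0.001,0,0],[0.4,0.012,0,0,0],[0.4,0.012,0,0,0],[0.4,0.012,0,0,0],[0.4,0.012,0,0,0]]'; python3 -m jog '[[0.4,0.012,0,0,0],[0.4,0.012,0.001,0,0],[0.4,0.012,0.001,0,0],[0.4,0.012,0.002,0,0],[0.4,0.012,0.002,0,0]]'; python3 -m jog '[[0.4,0.012,0.002,0,0],[0.4,0.012,0.001,0,0],[0.4,0.012,0,0,0],[0.4,0.012,0,0,0],[0.4,0.003,0,0,0]]'; python3 -m jog '[[0.4,0,0,0,0]]'
python3 - <<'E'
from h import *
t=env.read_camera("top");c=env.read_camera("side")
seal("s",c,(245,150,345,300))
s=env.get_state();print(s["tcp_pos"],s["wrist_force"])
E
```

```text
clock: 18.18
tcp_pos: [0.6308, 0.0497, -0.0151]
orientation: [-0.0, 0.705, 0.71, -0.0]
wrist_force: [-0.3, -1.0, -0.5]
finger_gap: 0.0259
grip_force: 0.3
clock: 18.6
tcp_pos: [0.6367, 0.1094, -0.0149]
orientation: [-0.0, 0.705, 0.709, 0.0]
wrist_force: [0.3, -1.2, -0.6]
finger_gap: 0.0257
grip_force: 0.3
clock: 19.02
tcp_pos: [0.6394, 0.1612, -0.0149]
orientation: [-0.0, 0.704, 0.71, 0.0]
wrist_force: [1.1, -1.1, -1.0]
finger_gap: 0.0255
grip_force: 0.7
clock: 19.1
tcp_pos: [0.6393, 0.1604, -0.0149]
orientation: [-0.0, 0.704, 0.71, 0.0]
wrist_force: [0.6, 0.8, -0.4]
finger_gap: 0.0254
grip_force: 0.0
s (285.5, 277.0) (20, 15) [0.6292 0.2494]
s (306.0, 263.5) (19, 14) [0.5895 0.2113]
s (283.0, 257.5) (19, 14) [0.6384 0.196 ]
[ 0.63924671  0.15922635 -0.01489219] [-0.25933254 -0.96298333  0.09703034]
```

All three are in. I'll back out, raise clear and check with both cameras.

```bash
python3 -m jog '[[0.4,-0.02,-0.002,0,0],[0.4,-0.03,-0.004,0,0],[0.4,0,0,-0.03,0],[0.4,0,0,-0.04,0],[0.4,0,0,-0.04,0]]'; python3 -m jog '[[0.4,-0.04,0,-0.01,0],[0.4,-0.04,0,-0.01,0],[0.4,-0.04,0,-0.01,0],[0.4,-0.03,0,0,0],[0.4,0,0,0,0]]'
python3 - <<'E'
from h import *
t=env.read_camera("top");c=env.read_camera("side")
seal("s",c,(245,220,345,300))
m=np.array([.6205,.152]);th=1.70;u=np.array([np.cos(th),np.sin(th)]);v=np.array([-u[1],u[0]])
for p in((.6292,.2494),(.5895,.2113),(.6384,.196)): print("depth,lat mm",((np.array(p)-m)@u*1e3).round(),((np.array(p)-m)@v*1e3).round())
a=cv2.resize(c["img"][140:300,220:380],(600,600),interpolation=2)
cv2.imwrite("pics/p8.png",a[:,:,::-1])
E
```

```text
clock: 19.62
tcp_pos: [0.6321, 0.1074, 0.095]
orientation: [-0.001, 0.706, 0.708, -0.001]
wrist_force: [0.8, 0.9, -0.8]
finger_gap: 0.0256
grip_force: 0.0
clock: 20.03
tcp_pos: [0.6352, -0.0477, 0.1263]
orientation: [0.002, 0.707, 0.707, 0.0]
wrist_force: [-0.2, 0.6, -0.4]
finger_gap: 0.0258
grip_force: 0.0
s (285.5, 277.0) (20, 15) [0.6292 0.2494]
s (306.0, 263.5) (19, 14) [0.5895 0.2113]
s (283.0, 257.5) (19, 14) [0.6384 0.196 ]
depth,lat mm 95.0 -21.0
depth,lat mm 63.0 23.0
depth,lat mm 41.0 -23.0
```

View pics/p8.png

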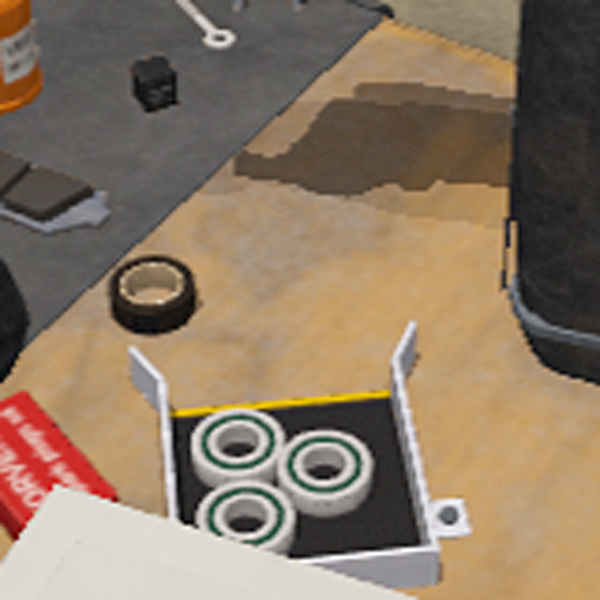

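All three bearings lie flat inside, past the yellow line, at crop (238,447), (325,470) and (247,517). The tape, relay and carton haven't moved.

```bash
python3 -c "
from workcell import env
print(env.hand_in())"
```

```text
the job is handed in; nothing more can be done
None
```

I handed the job in at about 20 s: all three bearings lie flat inside the tray, the nearest about 15 mm past the yellow line by my measurement, and the tape, relay and carton look unmoved; the hand-in returned no verdict.

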